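Hold a toy-house roof panel flush on its rafters

TASK

Set up the glue-up of the toy house roof: lay the ridge rod in the jig's two V rests and slide the tailstock in until both ends of the rod are home in the end cups. Then take the red roof panel by its block, tilt it to the slope of the rafters and hold it gently pressed flush on them, centred between the rests, long upper edge snug against the rod. Finish while still holding it there; do not shift the rafters or disturb the other things on the table.

Things in the scene. Friction and masses are not known exactly. Their poses are not given: they have to be found in the camera images.
- jig: The fixed roof jig on a plywood base 150 x 325 x 18 mm (base centre 20 mm to +x and 17.5 mm to +y of the origin). Origin on the table under the base; x points away from the robot, y runs along the ridge, z up. The ridge axis runs along y at x = 60 mm, 105 mm above the table.
- rest (a point): Where the rod's axis lies in the wooden V rest at jig y = +72 mm; its twin is at y = -72 mm. Each is 8 mm thick, a 90 degree V, 30 mm wide at the mouth, its top 7 mm above the ridge axis. A 12 mm rod dropped in lies on the ridge axis. Axes as the jig's.
- head_cup (a point): Centre of the mouth of the fixed steel cup (outside 25 mm, bore 15 mm, 10 mm deep) on the blue head block at the jig's -y end, at jig y = -107 mm; it faces +y. With the tailstock at 0 the rod has 12 mm free at each end when laid with its centre 22 mm to +y of ridge. Axes as the jig's.
- ridge (a point): Point on the ridge axis where the middle of the rod ends up when both its ends are home in the cups (y = -12 mm in the jig). Axes as the jig's.
- tailstock (a joint): Slide of the blue tailstock at the jig's +y end, in m: 0 open (mouth of its cup, same as the head's, at jig y = +127 mm), growing as it moves to -y. With the rod home in both cups it reads 0.044 (0.050 at most with no rod). It starts at 0 to 0.008, slides at about 2.5 N, stays where left; its cup pushes the rod along the V rests into the head cup.
- tail_grip (a point): Point in the tailstock's orange upright post (16 mm across, 42 mm tall, on the tailstock), 38 mm above the ridge axis, 16 mm below the post's top. Moves with the tailstock. Axes as the jig's.
- former: Two wooden rafters (16 mm wide, 76 mm clear between them) joined at the low end by a 28 mm wide cross board. Origin on the ridge axis midway between the V rests; x up the slope, y along the ridge, z the slope's normal. Flat upper face at z = -4 mm, x = -12 to -102 mm. The slope (0.15 to 0.42 rad, down towards the robot) differs each time and is clamped stiffly.
- former_face (a point): Point on the rafters' upper face, 51 mm down the slope from the ridge axis, where the centre of the panel's underside belongs when the panel's edge touches the rod. Axes as former.
- rod_center (a point): Centre of the ridge rod: round pale dowel 12 mm in diameter, 210 mm long, 22 g (hidden mass may differ), x along its length. It starts lying in the V's of rod_stand, its axis 48 mm above the table.
- rod_stand: Fixed dark wooden stand 160 x 60 x 12 mm with two V's (10 mm thick) at x = -60 and +60 mm, clear between them; origin under its base, x along the rod.
- panel: Red roof panel 90 (x) x 110 (y) x 8 mm, about 90 g, with a pale wooden grip block 25 (x) x 40 (y) x 30 mm tall glued on the middle of its upper face. Origin at the centre of the underside, z out of the block side. It starts flat on the table, block up. Same both ways round.
- panel_block (a point): Point inside the grip block, 25 mm above the panel's underside (13 mm under the block's top). Axes as the panel's.
- cup: Paper cup, 76 mm wide, 100 mm tall; leave alone. Origin under its base.
- tub: White open tub 130 x 190 x 50 mm of wooden discs; leave alone. Origin under its base.
- car: Small wooden toy car 100 mm long, 56 mm tall; leave alone. Origin under it.
- flask: Red flask, 74 mm wide, 220 mm tall; leave alone. Origin under its base.
- clamp: Black spring clamp with orange jaws, 165 mm long, 22 mm tall, lying; leave alone. Origin under it.
- offcut: Wood offcut 50 x 70 x 18 mm; leave alone. Origin under it.
- glue: Yellow glue bottle, 48 mm wide, 130 mm tall; leave alone. Origin under its base.
- rod: The same rod as a body (its origin lies on its surface and turns with it: use rod_center for its place).
Mind the look-alikes: they are no part of the job. What is shaped like the panel but grey or yellow is not meant.

How it is judged (in metres and radians):
On the way, in this order (a step that is already met when the one before it is completed fails the run):
1. the rod lies on the ridge axis with both ends home in the cups, tailstock slid in, fingers off the rod (value of joint tailstock above 0.039 m and distance between rod_center and ridge below 0.005 m and angle between the x axis of rod_center and the y axis of jig, either way round below 0.04 rad and contact force between the fingers and rod below 0.1 N), for 0.2 s.
2. the panel is lifted off the table in the fingers (height (world z) of panel above 0.03 m and contact force between the fingers and panel above 3 N and contact force between panel and former below 0.1 N), for 0.1 s.
At the end, for the whole second after the job is handed in: Tailstock above 0.039; rod within 5 mm and 0.04 rad of the ridge; panel within 3 mm and 0.05 rad of flush on the rafters, edge within 7 mm of the rod, centred within 10 mm, square within 0.08 rad, pressed with 3 to 30 N, still, its block still in the fingers (value of joint tailstock above 0.039 m and distance between rod_center and ridge below 0.005 m and angle between the x axis of rod_center and the y axis of jig, either way round below 0.04 rad and z of panel in the frame of former_face between -0.003 and 0.003 m and x of panel in the frame of former_face between -0.007 and 0.003 m and y of panel in the frame of former_face between -0.01 and 0.01 m and angle between the z axis of panel and the z axis of former_face, either way round below 0.05 rad and angle between the x axis of panel and the x axis of former_face, either way round below 0.08 rad and angle between panel's own z axis and vertical below 1 rad and contact force between panel and former between 3 and 30 N and contact force between the fingers and panel above 3 N and distance between the grasp point and panel_block below 0.03 m and linear speed of panel below 0.01 m/s); the arm keeps its last pose, push and grip.
It fails at once if the panel is pressed on the rafters with more than 45 N (contact force between panel and former above 45 N).
It fails at once if the rafters are shifted from their slope by more than 4 mm (distance of former_face from where it was at the start of the episode above 0.004 m).
It fails at once if one of the other things on the table is moved by more than 30 mm (distance of any of cup, tub, car, flask, clamp, offcut, glue from where it was at the start of the episode above 0.03 m).
It also fails if it takes over 64 s, if anything falls off the work surface, if the arm or the gripper's body presses on something with over 40 N, if the wrist force passes 120 N, or if a joint passes its speed limit or range.

ROBOT

A 7-joint arm with a two-finger parallel gripper is mounted at the origin on the work surface. World frame = base frame: x ahead of the robot, y to its left, z up, the work surface at z = 0. Lengths are in m, angles in degrees, forces in N, time in s.
With the tool pointing down it reaches from about 0.35 to 0.775 m from the base axis. Payload 3.1 kg.
Tool frame: the origin (TCP) lies at the very end of the fingers, on their centre line; the grasp point (between the pads) lies hold_point_z behind it (hold_point_z is the distance from the TCP to the grasp point, in m); z points along the fingers, y is the line along which they close (so a half turn about z gives the same grasp; the last joint's range is limited). The gripper opens to 85 mm and grips with 20 to 120 N. Pads are 22 mm wide; open, the fingers measure 114 mm over their backs; the gripper's body (76 mm by 85 mm) begins 54 mm behind the grasp point. The pads swing forward as they close: fully open they stand 13 mm farther back than shut.
Start: joints at [-73.436, 17.813, 0.802, 86.603, -0.252, 75.585, -1.558], TCP at [0.179, 0.52, 0.231] pointing down, gripper open.
Joint ranges: [-154.91, 154.91], [-16.99, 109.72], [-72.82, 74.43], [7.12, 147.25], [-82.49, 262.49], [11.32, 116.49], [-174.64, 174.64]. Speed limits (degrees/s): [159.86, 159.86, 180, 180, 180, 180, 180].

INTERFACE

Orientations are given as [roll, pitch, yaw] about the fixed x, y, z axes, in that order (R = Rz(yaw) Ry(pitch) Rx(roll)).
In Python, from bench import state, capture, get_calibration, close_job, hold_point_z gives the robot as it stands.
- The arm moves only by the shell command python3 -m crank 'ROWS' [OPENING] [FORCE]. ROWS is JSON, a list of rows, each an object of numbers: "dx", "dy", "dz": the shift along the tool's x, y, z each as a share of 4 cm, from -1 to 1; "wx", "wy", "wz": the turn, a rotation vector about the tool's x, y, z each as a share of 0.1 rad, from -1 to 1. A call has 1 to 12 rows; each row shifts and turns the commanded pose from where the row before left it, along the tool's axes as they then stand; what a row does not reach is not made up. A row lasts 1/8 s, in which the tool goes at most 62.5 mm and 10.7 degrees, less where a joint would pass 70% of its speed; a pose out of reach is approached as far as the arm can. A call with a number of a shift or a turn outside -1 to 1 is refused whole. A call with a gripper value outside its range is refused whole. OPENING is the gripper's target within -1 to 1 (shut at 1, half-way at 0, fully open at -1), set as the call begins (- or left out, the last holds). The fingers move at their own pace and stop on an object; FORCE is the grip in N (left out, the last holds). Time passes only in rows, so rows that do not move let the fingers close. It gives the time, the measured TCP pose, the force, the opening and the grip force at its end, in the units of the state.
- state(): the state, without advancing time (a new reading comes with each control period).
- capture(name): name is "side" or "top"; returns (picture, depth): 400x640x3 uint8, blue, green, red; 400x640 float32, m along the optical axis (not along the pixel's ray), 0 where there is no reading.
- get_calibration(name): a dict with "fx", "fy", "cx", "cy" (pixels), "k1" (the pictures are not rectified: a ray, as slopes to the right and down, at radius r is drawn at 1 + k1 r^2 times it, then the intrinsics apply), "world_from_camera" (4x4, takes a point from camera to world coordinates). Camera axes: x right, y up, looking along -z (the intrinsics and any distortion apply to the point x, -y, -z); pixel columns grow to the right and rows downward; lengths in m; the calibration is good to about 2 mm. A picture is of the moment at which its call begins. get_calibration takes no time and is no camera call.
- close_job(): hands the job in; it is judged then, once.
The state is a dict: "t": time; "joint_positions": joint angles; "dq": joint speeds; "tau": joint torques, N m; "ee_pos": TCP position; "eef_rot": TCP orientation; "wrist_force": force on the tool from outside, world axes, zero at the start; "wrist_torque": the same for the moment, N m; "finger_gap": finger opening in m; "grip_force": force on a finger pad.
Only numpy, scipy, OpenCV 4.12 (cv2) and the standard library are available. Lean on these libraries where they do the work, as an engineer would, in place of code of your own. Each camera call takes 0.05 s, during which the arm holds its last target. There are 200 camera calls.

## Working session

There is one attempt and no reset: what is moved stays moved. The work goes in short steps, Python scripts to look and compute and a shell command to move; the robot and the scene stay as the last step left them, time stands still between calls to the robot, and variables do not carry over. Pictures are saved under pics/ and viewed, at most 10 in all, crops included, and the job is handed in when it is done.

```bash
ls; mkdir -p pics
cat > h.py <<'E'
import numpy as np, cv2
from bench import state, capture, get_calibration, close_job, hold_point_z
from scipy.spatial.transform import Rotation as R
def cloud(name):
    im,d=capture(name); c=get_calibration(name)
    v,u=np.mgrid[0:400,0:640].astype(np.float64)
    K=np.array([[c['fx'],0,c['cx']],[0,c['fy'],c['cy']],[0,0,1.]])
    p=cv2.undistortPoints(np.stack([u.ravel(),v.ravel()],1)[:,None],K,np.array([c['k1'],0,0,0,0.]))[:,0].reshape(400,640,2)
    P=np.stack([p[...,0]*d,-p[...,1]*d,-d],-1)
    T=np.array(c['world_from_camera']); W=P@T[:3,:3].T+T[:3,3]
    W[d==0]=np.nan
    return im,W
E
python3 - <<'E'
from h import *
print(hold_point_z, state())
for n in('top','side'):
    im,W=cloud(n); cv2.imwrite(f'pics/{n}0.png',im); np.savez(f'{n}0.npz',im=im,W=W)
    print(n,np.array(get_calibration(n)['world_from_camera']).round(3).tolist())
E
```

```text
pics
0.0187 {'t': 0.0, 'joint_positions': array([-73.43401151,  17.86153322,   0.79955904,  86.69304992,
        -0.2513969 ,  75.58558511,  -1.56075856]), 'dq': array([-0.08448596,  0.00227011, -0.03980738,  0.00693955, -0.06907238,
       -0.06741036,  0.00175071]), 'tau': array([-2.60910832e-05, -3.79918528e+01,  1.46283768e-01, -2.30585289e+01,
        1.24858750e-02,  1.38624228e-02, -1.71758262e-05]), 'ee_pos': array([0.17838816, 0.51947657, 0.23020282]), 'eef_rot': array([-1.79861700e+02,  5.66953317e-03,  1.61049063e+02]), 'wrist_force': array([-0.12384425, -0.1932858 ,  0.42309686]), 'wrist_torque': array([ 0.03095483,  0.03364691, -0.00256247]), 'grip_force': 0.0, 'finger_gap': 0.08557615824941654}
top [[0.015, 0.98, -0.198, 0.35], [-1.0, 0.011, -0.023, -0.011], [-0.02, 0.198, 0.98, 1.207], [0.0, 0.0, 0.0, 1.0]]
side [[0.947, 0.239, -0.216, 0.292], [-0.322, 0.717, -0.618, -0.758], [0.007, 0.654, 0.756, 1.063], [0.0, 0.0, 0.0, 1.0]]
```

View pics/top0.png

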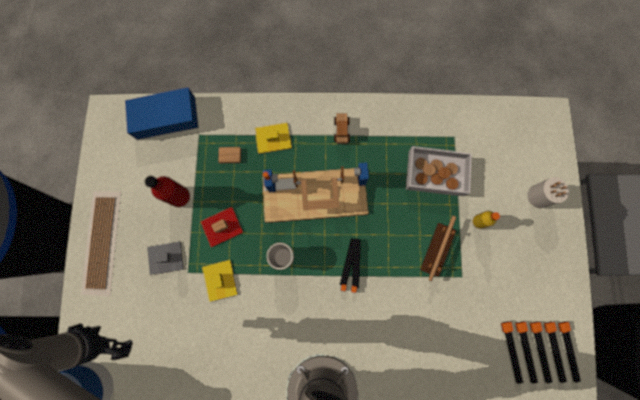

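View pics/side0.png

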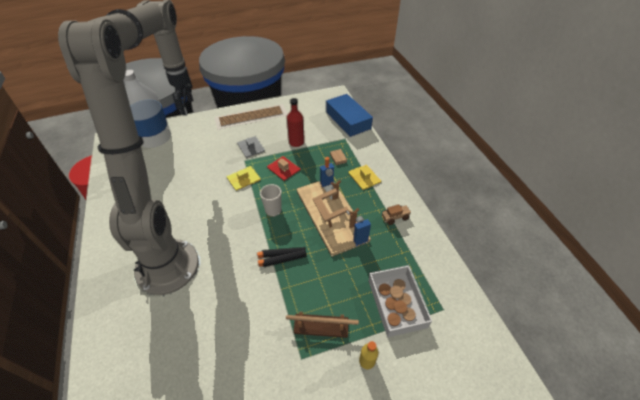

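The top view shows these panel look-alikes: red panel with a pale block (222,226), grey (165,258), yellow (219,281), yellow (273,137) and the red flask (168,190). I choose (222,226). The jig is at (315,195) with its tailstock at the left end (268,180). The rod lies on the dark stand at (440,250).

Run:
```python
from h import *
D={n:np.load(n+'0.npz') for n in('top','side')}
im=D['top']['im']
a=cv2.resize(im[150:300,190:500],None,fx=2.5,fy=2.5,interpolation=cv2.INTER_CUBIC); cv2.imwrite('pics/crop0.png',a)
def rect(q): 
    (c,s,an)=cv2.minAreaRect(q[:,:2].astype(np.float32)*1000); return np.round(c,1),np.round(s,1),round(an,1)
for n in D:
    im,W=D[n]['im'],D[n]['W']; hsv=cv2.cvtColor(im,cv2.COLOR_BGR2HSV)
    h,s,v=[hsv[...,i] for i in range(3)]; X,Y,Z=W[...,0],W[...,1],W[...,2]
    print(n)
    red=((h<6)|(h>172))&(s>150)&(v>60)&(Z<.03)&(Z>-.01)
    k,l,st,c=cv2.connectedComponentsWithStats(red.astype(np.uint8))
    for i in range(1,k):
        if st[i,4]>150: q=W[l==i]; print(' red',c[i].round(),st[i,4],rect(q),np.median(q[:,2]).round(4))
    # rod
    m=(Y<-.2)&(Y>-.5)&(X>.3)&(X<.6)&(Z>.044)&(Z<.07)
    k,l,st,c=cv2.connectedComponentsWithStats(m.astype(np.uint8))
    for i in range(1,k):
        if st[i,4]>100: q=W[l==i]; print(' high',c[i].round(),st[i,4],rect(q),np.percentile(q[:,2],[5,50,95]).round(4))
    blue=(h>100)&(h<130)&(s>120)&(v>40)&(abs(Y)<.3)&(X>.4)&(X<.7)
    k,l,st,c=cv2.connectedComponentsWithStats(blue.astype(np.uint8))
    for i in range(1,k):
        if st[i,4]>30: q=W[l==i]; q2=q[q[:,2]>np.percentile(q[:,2],90)-.006]; print(' blue',c[i].round(),st[i,4],rect(q),'top',rect(q2),np.median(q2[:,2]).round(4))
    org=(h>3)&(h<16)&(s>170)&(v>90)&(abs(Y)<.3)&(X>.3)&(X<.7)&(Z>.08)
    q=W[org]; print(' orange',len(q), np.median(q,0).round(4) if len(q) else '', q.max(0) if len(q) else '')
    m=(X>.35)&(X<.7)&(abs(Y)<.25)&(Z>.010)&(Z<.026)&(s>50)&(h<30)&(h>8)
    k,l,st,c=cv2.connectedComponentsWithStats(m.astype(np.uint8))
    for i in range(1,k):
        if st[i,4]>150: q=W[l==i]; print(' base',c[i].round(),st[i,4],rect(q),np.median(q[:,2]).round(4))
    print(' table z',np.nanmedian(Z[(abs(Y+.15)<.05)&(abs(X-.4)<.05)]))
```

```text
top
 red [222. 227.] 805 (array([489.4, 328.3]), array([ 90.8, 111.4]), 26.2) 0.0086
 high [442. 248.] 344 (array([ 427.8, -355. ]), array([ 37.5, 208.8]), 66.5) [0.047  0.0525 0.0568]
 blue [363. 173.] 160 (array([ 650.5, -121.3]), array([50.4, 39. ]), 4.0) top (array([ 648.6, -114.1]), array([47. , 24.2]), 4.2) 0.1107
 blue [270. 185.] 73 (array([606.2, 165.4]), array([17.4, 20.1]), 23.3) top (array([608.5, 166.4]), array([17.6, 17.9]), 3.9) 0.1179
 orange 22 [0.6209 0.1689 0.1596] [0.64751438 0.1747948  0.16438911]
 base [319. 183.] 866 (array([625.9,  20.5]), array([ 93.9, 145. ]), 5.3) 0.0185
 base [315. 201.] 2562 (array([595.7,  34.6]), array([150.7, 326. ]), 5.6) 0.0185
 table z 0.0011464923234720814
side
 red [284. 169.] 290 (array([487.1, 323.5]), array([ 91.3, 109.1]), 27.4) 0.008
 high [322. 319.] 381 (array([ 426.3, -355.8]), array([ 34.9, 210.5]), 67.3) [0.0476 0.0528 0.0566]
 blue [325. 177.] 126 (array([616.4, 158.8]), array([28.6, 44.8]), 61.1) top (array([603.6, 166.4]), array([16.3, 23.2]), 18.2) 0.1165
 blue [362. 231.] 272 (array([ 645.5, -118.1]), array([49.2, 25.2]), 9.6) top (array([ 645.6, -118.7]), array([50.2, 23.6]), 13.4) 0.1101
 orange 12 [0.6209 0.1628 0.1472] [0.62214258 0.1664278  0.16142431]
 base [328. 221.] 1586 (array([582.4,  32.9]), array([131.1, 330.2]), 5.8) 0.0181
 base [336. 203.] 304 (array([624.1,  67.7]), array([ 81.8, 111.5]), 5.1) 0.0184
 table z 0.001107740903921739
```

View pics/crop0.png

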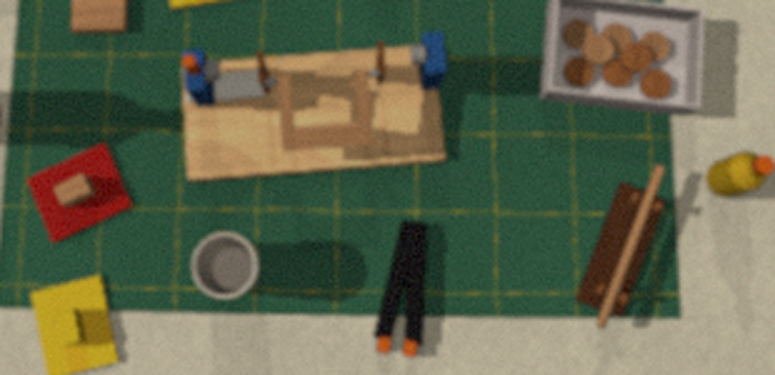

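The crop confirms the red panel with its pale block, the jig (blue tail with orange post at left, head at right) and the rod on its dark stand. Next I refine the rod axis, the jig frame, the slope and the post.

```bash
cat >> h.py <<'E'
JY=np.radians(5.5); JO=np.array([.5775,.0153])
def jig(x,y,z): c,s=np.cos(JY),np.sin(JY); return np.array([JO[0]+c*x-s*y,JO[1]+s*x+c*y,z])
def tojig(W):
    c,s=np.cos(JY),np.sin(JY); d=W[...,:2]-JO
    return np.stack([d[...,0]*c+d[...,1]*s,-d[...,0]*s+d[...,1]*c,W[...,2]],-1)
def go(p,yaw=None,Rg=None,grasp=True):
    "shift (translation first, then turn) to grasp-point position p, in shares of the rows"
    s=state(); Rc=R.from_euler('xyz',s['eef_rot'],degrees=True)
    if Rg is None: Rg=R.from_euler('xyz',[180,0,yaw],degrees=True)
    t=np.array(p)-(Rg.apply([0,0,-hold_point_z]) if grasp else 0)
    d=Rc.inv().apply(t-s['ee_pos'])/.04; w=(Rc.inv()*Rg).as_rotvec()/.1
    print('shift',d.round(2),'turn',w.round(2),'tcp target',t.round(4),'tcp',s['ee_pos'].round(4),s['eef_rot'].round(1),'F',s['wrist_force'].round(1),'gap',round(s['finger_gap'],4),'t',round(s['t'],2))
E
python3 - <<'E'
from h import *
for n in('top','side'):
    f=np.load(n+'0.npz'); im,W=f['im'],f['W']; hsv=cv2.cvtColor(im,cv2.COLOR_BGR2HSV).astype(int)
    h,s,v=[hsv[...,i] for i in range(3)]; X,Y,Z=W[...,0],W[...,1],W[...,2]
    m=(Y<-.2)&(Y>-.5)&(X>.3)&(X<.6)&(Z>.046)&(Z<.07)&(v>110)
    q=W[m]; c=q[:,:2].mean(0); a=np.linalg.svd(q[:,:2]-c)[2][0]; t=(q[:,:2]-c)@a; o=(q[:,:2]-c)@[-a[1],a[0]]
    k=abs(o)<.009; q=q[k];c=q[:,:2].mean(0); a=np.linalg.svd(q[:,:2]-c)[2][0]; t=(q[:,:2]-c)@a
    print(n,'rod',(c+a*(t.max()+t.min())/2).round(4),np.ptp(t).round(4),np.degrees(np.arctan2(a[1],a[0])).round(1),np.median(q[:,2]).round(4))
    J=tojig(W)
    for sg in(-1,1):
        k=(J[...,0]>-.05)&(J[...,0]<.045)&(abs(sg*J[...,1]-.046)<.006)&(Z>.03)&(Z<.12)
        q=J[k]; 
        if len(q)>10:
            for _ in range(3):
                A=np.c_[q[:,0],np.ones(len(q))]; co=np.linalg.lstsq(A,q[:,2],rcond=None)[0]; r=q[:,2]-A@co; q=q[abs(r)<max(.004,1.5*r.std())]
            th=np.arctan(co[0]); print(' rafter',sg,len(q),'slope',th.round(3),'z at ridge',(co[0]*.06+co[1]).round(4),'expect',(.105-.004/np.cos(th)).round(4),'rms',r.std().round(4))
    k=(J[...,2]>.095)&(J[...,2]<.125)&(abs(J[...,1])<.09)&(J[...,0]>.02)&(J[...,0]<.1)
    for sg in(-1,1):
        q=J[k&(sg*J[...,1]>.055)]; print(' rest',sg,len(q),np.median(q,0).round(4),q.min(0).round(3),q.max(0).round(3))
    k=(J[...,2]>.135)&(J[...,2]<.17)&(abs(J[...,1]-.15)<.03)&(abs(J[...,0]-.06)<.03)
    q=J[k]; print(' post',len(q),np.median(q,0).round(4),q.min(0).round(3),q.max(0).round(3))
    k=(Z>.03)&(Z<.05)&(abs(X-.489)<.035)&(abs(Y-.327)<.035); q=W[k]; print(' block',len(q),np.median(q,0).round(4),cv2.minAreaRect(q[:,:2].astype(np.float32)*1000))
go([.4272,-.3552,.2],156.5)
E
```

```text
top rod [ 0.416  -0.3497] 0.1494 152.5 0.0529
 rafter -1 111 slope 0.166 z at ridge 0.1021 expect 0.1009 rms 0.0019
 rafter 1 107 slope 0.156 z at ridge 0.101 expect 0.101 rms 0.0018
 rest -1 45 [ 0.0596 -0.0707  0.1037] [ 0.041 -0.076  0.095] [ 0.078 -0.056  0.113]
 rest 1 45 [0.0585 0.0712 0.1054] [0.04  0.06  0.096] [0.079 0.076 0.113]
 post 36 [0.0575 0.1489 0.1586] [0.052 0.142 0.135] [0.068 0.158 0.164]
 block 113 [0.4892 0.3276 0.0381] ((488.98095703125, 328.56011962890625), (25.55342674255371, 41.25786209106445), 26.194622039794922)
side rod [ 0.467  -0.3755] 0.3011 -24.0 0.0533
 rafter -1 73 slope 0.166 z at ridge 0.102 expect 0.1009 rms 0.0019
 rafter 1 62 slope 0.166 z at ridge 0.1013 expect 0.1009 rms 0.0018
 rest -1 39 [ 0.055  -0.0746  0.1034] [ 0.024 -0.079  0.095] [ 0.075 -0.055  0.112]
 rest 1 33 [0.0584 0.0681 0.1029] [0.038 0.058 0.095] [0.074 0.076 0.113]
 post 28 [0.0571 0.144  0.1521] [0.05  0.14  0.138] [0.065 0.155 0.161]
 block 55 [0.4868 0.3257 0.0382] ((486.85736083984375, 326.5087890625), (27.374406814575195, 44.70021057128906), 25.743864059448242)
shift [-12.98 -18.66   1.27] turn [-0.02  0.    0.79] tcp target [ 0.4272 -0.3552  0.1813] tcp [0.1784 0.5195 0.2303] [-179.9    0.   161.1] F [0.2 0.5 0.4] gap 0.0855 t 0.1
```

```bash
python3 -m crank '[{"dx":-1},{"dx":-1},{"dx":-1,"dy":-0.5},{"dx":-0.5,"dy":-1},{"dx":-0.5,"dy":-1},{"dx":-0.5,"dy":-1},{"dx":-0.5,"dy":-1},{"dx":-0.5,"dy":-1},{"dx":-0.5,"dy":-1},{"dx":-0.5,"dy":-1},{"dx":-0.5,"dy":-1},{"dx":-0.5,"dy":-1}]' -0.3 40
python3 - <<'E'
from h import *
for n in('top','side'):
    f=np.load(n+'0.npz'); W=f['W']; X,Y,Z=W[...,0],W[...,1],W[...,2]
    m=(Y<-.2)&(Y>-.45)&(X>.3)&(X<.56)&(Z>.043)&(Z<.07)
    q=W[m][:,:2]
    for _ in range(4):
        c=q.mean(0); a=np.linalg.svd(q-c)[2][0]; o=(q-c)@[-a[1],a[0]]; q=q[abs(o)<.0075]
    t=(q-c)@a
    print(n,'rod',(c+a*(t.max()+t.min())/2).round(4),np.ptp(t).round(4),np.degrees(np.arctan2(a[1],a[0])).round(1),len(q))
go([.4272,-.3552,.12],156.5)
E
```

```text
top rod [ 0.4281 -0.3544] 0.2088 156.9 288
side rod [ 0.4257 -0.3571] 0.2106 -22.9 328
shift [-12.98 -18.66   3.27] turn [-0.02  0.    0.79] tcp target [ 0.4272 -0.3552  0.1013] tcp [0.1784 0.5195 0.2303] [-179.9    0.   161.1] F [0.2 0.5 0.4] gap 0.0855 t 0.1invalid input
```

```bash
python3 -m crank '[{"dx":-1,"dy":0,"dz":0,"wx":0,"wy":0,"wz":0}]' -0.3 40; echo; python3 -m crank '[{"dx":-1}]'; echo;  python3 -m crank '[{"dx":-1,"dy":0,"dz":0,"wx":0,"wy":0,"wz":0}]'
```

```text
t: 0.22
ee_pos: [0.212, 0.5087, 0.2306]
eef_rot: [-179.9, -0.2, 161.6]
wrist_force: [0.1, 0.8, 0.4]
finger_gap: 0.0698
grip_force: 0.0


t: 0.35
ee_pos: [0.2545, 0.4938, 0.2307]
eef_rot: [-179.9, -0.0, 161.2]
wrist_force: [0.8, 0.2, 0.7]
finger_gap: 0.0559
grip_force: 0.0invalid input
```

All six keys are required in every row.

```bash
python3 -m crank '[{"dx":-1,"dy":-0.7,"dz":0,"wx":0,"wy":0,"wz":0},{"dx":-0.5,"dy":-1,"dz":0,"wx":0,"wy":0,"wz":0},{"dx":-0.5,"dy":-1,"dz":0,"wx":0,"wy":0,"wz":0},{"dx":-0.5,"dy":-1,"dz":0,"wx":0,"wy":0,"wz":0},{"dx":-0.5,"dy":-1,"dz":0,"wx":0,"wy":0,"wz":0},{"dx":-0.5,"dy":-1,"dz":0,"wx":0,"wy":0,"wz":0},{"dx":-0.5,"dy":-1,"dz":0,"wx":0,"wy":0,"wz":0},{"dx":-0.5,"dy":-1,"dz":0,"wx":0,"wy":0,"wz":0},{"dx":-0.5,"dy":-1,"dz":0,"wx":0,"wy":0,"wz":0},{"dx":-0.5,"dy":-1,"dz":0,"wx":0,"wy":0,"wz":0},{"dx":-0.5,"dy":-1,"dz":0,"wx":0,"wy":0,"wz":0},{"dx":-0.5,"dy":-1,"dz":0,"wx":0,"wy":0,"wz":0}]' -0.3 40
python3 -m crank '[{"dx":-0.5,"dy":-1,"dz":0,"wx":0,"wy":0,"wz":0},{"dx":-0.5,"dy":-1,"dz":0,"wx":0,"wy":0,"wz":0},{"dx":-0.5,"dy":-1,"dz":0,"wx":0,"wy":0,"wz":0},{"dx":-0.5,"dy":-1,"dz":0,"wx":0,"wy":0,"wz":0},{"dx":0,"dy":0,"dz":0,"wx":0,"wy":0,"wz":0.7},{"dx":0,"dy":0,"dz":0,"wx":0,"wy":0,"wz":0}]'
python3 -c "
from h import *
go([.4270,-.3556,.048],157)"
```

```text
t: 1.85
ee_pos: [0.3479, -0.0343, 0.2311]
eef_rot: [180.0, -0.0, 161.1]
wrist_force: [0.7, -0.6, -0.2]
finger_gap: 0.0559
grip_force: 0.0
t: 2.6
ee_pos: [0.3715, -0.2103, 0.2309]
eef_rot: [-180.0, -0.1, 157.0]
wrist_force: [0.2, 0.3, 0.1]
finger_gap: 0.0551
grip_force: 0.0
shift [-2.7  -2.8   5.04] turn [-0.   -0.01  0.  ] tcp target [ 0.427  -0.3556  0.0293] tcp [ 0.3715 -0.2103  0.2309] [-1.80e+02 -1.00e-01  1.57e+02] F [0.2 0.3 0.1] gap 0.0551 t 2.6
```

```bash
python3 -m crank '[{"dx":-0.9,"dy":-0.9,"dz":0,"wx":0,"wy":0,"wz":0},{"dx":-0.9,"dy":-0.9,"dz":0,"wx":0,"wy":0,"wz":0},{"dx":-0.9,"dy":-1,"dz":0,"wx":0,"wy":0,"wz":0},{"dx":0,"dy":0,"dz":1,"wx":0,"wy":0,"wz":0},{"dx":0,"dy":0,"dz":1,"wx":0,"wy":0,"wz":0},{"dx":0,"dy":0,"dz":1,"wx":0,"wy":0,"wz":0},{"dx":0,"dy":0,"dz":0,"wx":0,"wy":0,"wz":0}]'
python3 - <<'E'
from h import *
im,W=cloud('side'); cv2.imwrite('pics/side1.png',cv2.resize(im[200:380,200:420],None,fx=3,fy=3,interpolation=cv2.INTER_CUBIC))
go([.4270,-.3556,.048],157)
E
```

```text
t: 3.48
ee_pos: [0.4263, -0.3519, 0.1081]
eef_rot: [179.8, -0.4, 157.2]
wrist_force: [-0.2, 0.9, -0.5]
finger_gap: 0.0551
grip_force: 0.0
shift [-0.01 -0.05  2.03] turn [ 0.01 -0.03  0.03] tcp target [ 0.427  -0.3556  0.0293] tcp [ 0.4275 -0.3538  0.1105] [179.9  -0.2 157.2] F [ 0.5 -1.2  1.3] gap 0.0556 t 3.52
```

View pics/side1.png

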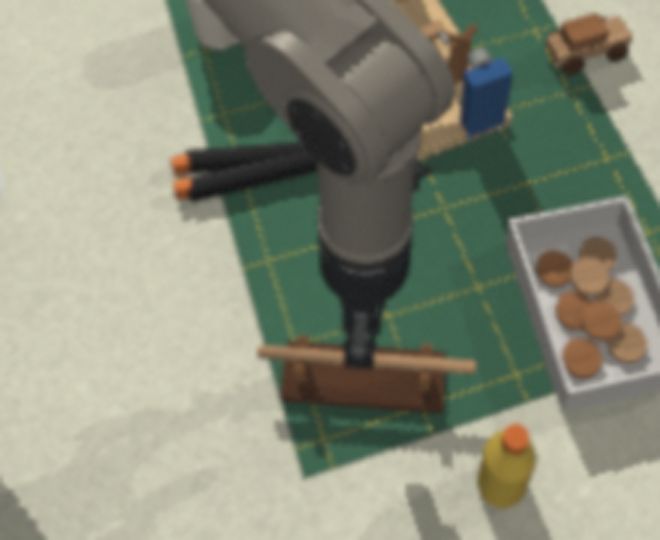

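The gripper hangs over the middle of the rod, at crop (360,355), with the rod's ends at (262,352) and (473,367). I descend and grip.

```bash
python3 -m crank '[{"dx":0,"dy":-0.05,"dz":0.7,"wx":0,"wy":0,"wz":0},{"dx":0,"dy":0,"dz":0.7,"wx":0,"wy":0,"wz":0},{"dx":0,"dy":0,"dz":0.6,"wx":0,"wy":0,"wz":0},{"dx":0,"dy":0,"dz":0,"wx":0,"wy":0,"wz":0}]'
python3 -m crank '[{"dx":0,"dy":0,"dz":0,"wx":0,"wy":0,"wz":0},{"dx":0,"dy":0,"dz":0,"wx":0,"wy":0,"wz":0},{"dx":0,"dy":0,"dz":0,"wx":0,"wy":0,"wz":0},{"dx":0,"dy":0,"dz":0,"wx":0,"wy":0,"wz":0},{"dx":0,"dy":0,"dz":0,"wx":0,"wy":0,"wz":0}]' 1 30
python3 -c "
from h import *
go([.4270,-.3556,.048],157)"
```

```text
t: 4.03
ee_pos: [0.4274, -0.3567, 0.0318]
eef_rot: [180.0, -0.0, 157.1]
wrist_force: [0.4, 0.7, 0.6]
finger_gap: 0.0557
grip_force: 0.0
t: 4.65
ee_pos: [0.4286, -0.3566, 0.0328]
eef_rot: [179.9, 0.1, 157.1]
wrist_force: [0.1, 3.4, 5.9]
finger_gap: 0.011
grip_force: 29.2
shift [0.05 0.01 0.09] turn [0.02 0.02 0.02] tcp target [ 0.427  -0.3556  0.0293] tcp [ 0.4286 -0.3566  0.0328] [1.799e+02 1.000e-01 1.571e+02] F [0.1 3.4 5.9] gap 0.011 t 4.65
```

```bash
python3 -m crank '[{"dx":0,"dy":0,"dz":-0.5,"wx":0,"wy":0,"wz":0},{"dx":0,"dy":0,"dz":-1,"wx":0,"wy":0,"wz":0},{"dx":0,"dy":0,"dz":-1,"wx":0,"wy":0,"wz":0},{"dx":0,"dy":0,"dz":-1,"wx":0,"wy":0,"wz":0},{"dx":0,"dy":0,"dz":-0.5,"wx":0,"wy":0,"wz":0},{"dx":0,"dy":0,"dz":0,"wx":0,"wy":0,"wz":0}]'
python3 -c "
from h import *
print(jig(.06,.006,.09))
go(jig(.06,.006,.17),95.5,grasp=False)"
```

```text
t: 5.4
ee_pos: [0.4273, -0.3591, 0.1941]
eef_rot: [-179.9, 0.3, 157.0]
wrist_force: [-1.0, -0.7, -0.2]
finger_gap: 0.0106
grip_force: 29.3
[0.6366487  0.02702312 0.09      ]
shift [-1.04 10.93  0.59] turn [1.000e-02 6.000e-02 1.073e+01] tcp target [0.6366 0.027  0.17  ] tcp [ 0.4273 -0.3591  0.1941] [-179.9    0.3  157. ] F [-1.  -0.7 -0.2] gap 0.0106 t 5.4
```

```bash
python3 -m crank '[{"dx":-0.1,"dy":0.9,"dz":0,"wx":0,"wy":0,"wz":0},{"dx":-0.1,"dy":1,"dz":0,"wx":0,"wy":0,"wz":0},{"dx":-0.1,"dy":1,"dz":0,"wx":0,"wy":0,"wz":0},{"dx":-0.1,"dy":1,"dz":0,"wx":0,"wy":0,"wz":0},{"dx":-0.1,"dy":1,"dz":0,"wx":0,"wy":0,"wz":0},{"dx":-0.1,"dy":1,"dz":0,"wx":0,"wy":0,"wz":0},{"dx":-0.1,"dy":1,"dz":0,"wx":0,"wy":0,"wz":0},{"dx":-0.1,"dy":1,"dz":0,"wx":0,"wy":0,"wz":0},{"dx":-0.1,"dy":1,"dz":0,"wx":0,"wy":0,"wz":0},{"dx":-0.1,"dy":1,"dz":0,"wx":0,"wy":0,"wz":0},{"dx":0,"dy":1,"dz":0,"wx":0,"wy":0,"wz":0},{"dx":0,"dy":0,"dz":0,"wx":0,"wy":0,"wz":0}]'
python3 -m crank '[{"dx":0,"dy":0,"dz":0,"wx":0,"wy":0,"wz":0.7},{"dx":0,"dy":0,"dz":0,"wx":0,"wy":0,"wz":1},{"dx":0,"dy":0,"dz":0,"wx":0,"wy":0,"wz":1},{"dx":0,"dy":0,"dz":0,"wx":0,"wy":0,"wz":1},{"dx":0,"dy":0,"dz":0,"wx":0,"wy":0,"wz":1},{"dx":0,"dy":0,"dz":0,"wx":0,"wy":0,"wz":1},{"dx":0,"dy":0,"dz":0,"wx":0,"wy":0,"wz":1},{"dx":0,"dy":0,"dz":0,"wx":0,"wy":0,"wz":1},{"dx":0,"dy":0,"dz":0,"wx":0,"wy":0,"wz":1},{"dx":0,"dy":0,"dz":0,"wx":0,"wy":0,"wz":1},{"dx":0,"dy":0,"dz":0,"wx":0,"wy":0,"wz":1},{"dx":0,"dy":0,"dz":0,"wx":0,"wy":0,"wz":0}]'
python3 - <<'E'
from h import *
go(jig(.06,.006,.09),95.5,grasp=False)
for n in('top','side'):
    im,W=cloud(n); J=tojig(W); np.savez(n+'1.npz',im=im,W=W)
    m=(abs(J[...,0]-.06)<.02)&(abs(J[...,1])<.14)&(J[...,2]>.195)&(J[...,2]<.24)
    q=J[m&(abs(J[...,1]-.008)>.045)]
    if len(q)<20: print(len(q)); continue
    c=q.mean(0); a=np.linalg.svd(q-c)[2][0]; print(n,len(q),'mid',((q.min(0)+q.max(0))/2).round(4),'len',np.ptp(q[:,1]).round(3),'dir',a.round(3),'x,z at mid',np.median(q,0).round(4))
E
```

```text
t: 6.9
ee_pos: [0.6341, 0.0343, 0.1891]
eef_rot: [179.9, -0.2, 157.5]
wrist_force: [-0.7, 0.0, -1.3]
finger_gap: 0.0107
grip_force: 29.3
t: 8.4
ee_pos: [0.633, 0.0271, 0.1907]
eef_rot: [-179.9, 0.1, 95.7]
wrist_force: [0.4, -0.6, 0.0]
finger_gap: 0.0107
grip_force: 29.3
shift [-0.01  0.1   2.52] turn [-0.02  0.01  0.03] tcp target [0.6366 0.027  0.09  ] tcp [0.633  0.0271 0.1907] [-1.799e+02  1.000e-01  9.570e+01] F [ 0.4 -0.6  0. ] gap 0.0107 t 8.4
top 95 mid [ 0.0575 -0.0665  0.2093] len 0.058 dir [-0.009  1.    -0.004] x,z at mid [ 0.0567 -0.0676  0.2103]
side 89 mid [0.0558 0.008  0.21  ] len 0.212 dir [-0.009  1.     0.007] x,z at mid [ 0.0534 -0.0562  0.2106]
```

```bash
python3 -m crank '[{"dx":0,"dy":0.1,"dz":0.7,"wx":0,"wy":0,"wz":0},{"dx":0,"dy":0,"dz":0.7,"wx":0,"wy":0,"wz":0},{"dx":0,"dy":0,"dz":0.6,"wx":0,"wy":0,"wz":0},{"dx":0,"dy":0,"dz":0.25,"wx":0,"wy":0,"wz":0},{"dx":0,"dy":0,"dz":0.2,"wx":0,"wy":0,"wz":0},{"dx":0,"dy":0,"dz":0,"wx":0,"wy":0,"wz":0},{"dx":0,"dy":0,"dz":0,"wx":0,"wy":0,"wz":0}]'
python3 -c "
from h import *
go(jig(.06,.006,.09),95.5,grasp=False)"
```

```text
t: 9.38
ee_pos: [0.6384, 0.0288, 0.0943]
eef_rot: [179.9, 0.0, 95.7]
wrist_force: [0.7, -0.1, -0.6]
finger_gap: 0.0107
grip_force: 29.3
shift [-0.04 -0.05  0.11] turn [0.02 0.   0.04] tcp target [0.6366 0.027  0.09  ] tcp [0.6384 0.0288 0.0943] [179.9   0.   95.7] F [ 0.7 -0.1 -0.6] gap 0.0107 t 9.38
```

```bash
python3 -m crank '[{"dx":-0.05,"dy":-0.03,"dz":0.06,"wx":0,"wy":0,"wz":0},{"dx":0,"dy":0,"dz":0.06,"wx":0,"wy":0,"wz":0},{"dx":0,"dy":0,"dz":0,"wx":0,"wy":0,"wz":0},{"dx":0,"dy":0,"dz":0,"wx":0,"wy":0,"wz":0}]'
python3 -c "
from h import *
go(jig(.06,.006,.09),95.5,grasp=False)"
```

```text
t: 9.88
ee_pos: [0.6368, 0.0269, 0.0911]
eef_rot: [179.9, -0.1, 95.7]
wrist_force: [-5.0, 1.0, 11.4]
finger_gap: 0.0105
grip_force: 30.4
shift [ 0.   -0.    0.03] turn [ 0.01 -0.01  0.04] tcp target [0.6366 0.027  0.09  ] tcp [0.6368 0.0269 0.0911] [ 1.799e+02 -1.000e-01  9.570e+01] F [-5.   1.  11.4] gap 0.0105 t 9.88
```

```bash
python3 -m crank '[{"dx":0,"dy":0,"dz":0,"wx":0,"wy":0,"wz":0},{"dx":0,"dy":0,"dz":0,"wx":0,"wy":0,"wz":0},{"dx":0,"dy":0,"dz":0,"wx":0,"wy":0,"wz":0},{"dx":0,"dy":0,"dz":-0.5,"wx":0,"wy":0,"wz":0},{"dx":0,"dy":0,"dz":-1,"wx":0,"wy":0,"wz":0},{"dx":0,"dy":0,"dz":-1,"wx":0,"wy":0,"wz":0},{"dx":0,"dy":0,"dz":-0.5,"wx":0,"wy":0,"wz":0},{"dx":0,"dy":0,"dz":0,"wx":0,"wy":0,"wz":0}]' 0
python3 - <<'E'
from h import *
for n in('top','side'):
    im,W=cloud(n); J=tojig(W)
    m=(abs(J[...,0]-.06)<.02)&(abs(J[...,1]-.01)<.112)&(J[...,2]>.09)&(J[...,2]<.118)
    q=J[m]; print(n,len(q),np.percentile(q,[1,50,99],axis=0).round(4).tolist())
    k=(J[...,2]>.135)&(J[...,2]<.17)&(abs(J[...,1]-.15)<.03)&(abs(J[...,0]-.06)<.03)
    q=J[k]; print(' post',len(q),np.median(q,0).round(4),q.min(0).round(3),q.max(0).round(3))
    if n=='side': cv2.imwrite('pics/side2.png',cv2.resize(im[130:280,260:420],None,fx=4,fy=4,interpolation=cv2.INTER_CUBIC))
go(jig(.06,.147,.143),95.5)
E
```

```text
t: 10.88
ee_pos: [0.6381, 0.0259, 0.2117]
eef_rot: [179.7, 0.1, 95.7]
wrist_force: [-1.0, 0.6, -0.4]
finger_gap: 0.0427
grip_force: 0.0
top 241 [[0.0404, -0.0954, 0.093], [0.0572, -0.0441, 0.1088], [0.0751, 0.0605, 0.1146]]
  return _methods._mean(a, axis=axis, dtype=dtype,
  ret = um.true_divide(
Traceback (most recent call last):
ValueError: zero-size array to reduction operation minimum which has no identity
```

Run:
```python
from h import *
im,W=cloud('side'); J=tojig(W)
m=(abs(J[...,0]-.06)<.02)&(abs(J[...,1]-.01)<.112)&(J[...,2]>.098)&(J[...,2]<.118)
q=J[m]; print(len(q),np.percentile(q,[1,50,99],axis=0).round(4).tolist())
cv2.imwrite('pics/side2.png',cv2.resize(im[130:280,260:420],None,fx=4,fy=4,interpolation=cv2.INTER_CUBIC))
go(jig(.06,.148,.145),95.5)
```

```text
229 [[0.0404, -0.0975, 0.0985], [0.0554, 0.001, 0.1089], [0.0736, 0.1213, 0.1145]]
shift [3.55 0.02 2.05] turn [-0.   -0.    0.04] tcp target [0.623  0.1684 0.1263] tcp [0.6366 0.0269 0.2085] [-180.    -0.    95.7] F [-0.6  0.8  0.1] gap 0.0427 t 10.97
```

View pics/side2.png

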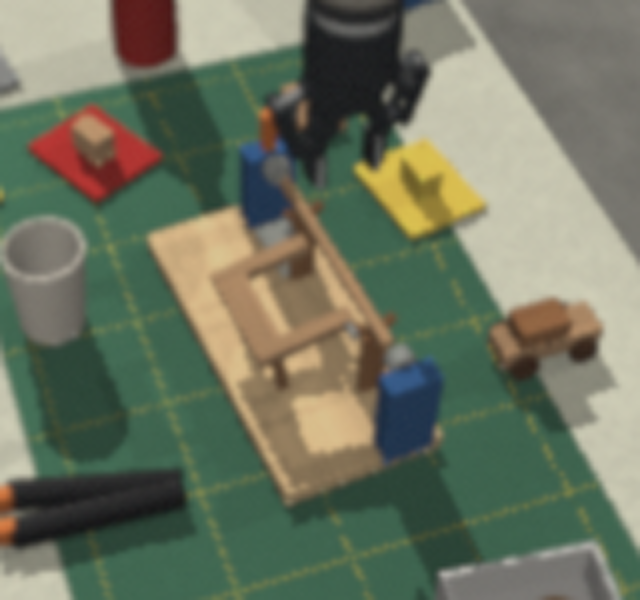

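The rod lies in both V rests, from the tail cup at crop (278,170) to the head cup at (398,355). Next, the post.

```bash
python3 -m crank '[{"dx":0.9,"dy":0,"dz":0,"wx":0,"wy":0,"wz":0},{"dx":0.9,"dy":0,"dz":0,"wx":0,"wy":0,"wz":0},{"dx":0.9,"dy":0,"dz":0,"wx":0,"wy":0,"wz":0},{"dx":0.85,"dy":0,"dz":0,"wx":0,"wy":0,"wz":0},{"dx":0,"dy":0,"dz":0.6,"wx":0,"wy":0,"wz":0},{"dx":0,"dy":0,"dz":0.7,"wx":0,"wy":0,"wz":0},{"dx":0,"dy":0,"dz":0.6,"wx":0,"wy":0,"wz":0},{"dx":0,"dy":0,"dz":0,"wx":0,"wy":0,"wz":0}]'
python3 -m crank '[{"dx":0,"dy":0,"dz":0,"wx":0,"wy":0,"wz":0},{"dx":0,"dy":0,"dz":0,"wx":0,"wy":0,"wz":0},{"dx":0,"dy":0,"dz":0,"wx":0,"wy":0,"wz":0},{"dx":0,"dy":0,"dz":0,"wx":0,"wy":0,"wz":0}]' 1 40
python3 -c "
from h import *
go(jig(.06,.148,.145),95.5);print(tojig(state()['ee_pos']))"
```

```text
t: 11.98
ee_pos: [0.6201, 0.1686, 0.1289]
eef_rot: [-179.6, 0.0, 95.7]
wrist_force: [-0.6, 0.1, 0.2]
finger_gap: 0.0432
grip_force: 0.0
t: 12.48
ee_pos: [0.6223, 0.1679, 0.1335]
eef_rot: [-180.0, -0.0, 95.7]
wrist_force: [-5.1, -0.1, 6.4]
finger_gap: 0.0145
grip_force: 39.7
shift [0.01 0.02 0.18] turn [-0.   -0.    0.04] tcp target [0.623  0.1684 0.1263] tcp [0.6223 0.1679 0.1335] [-180.    -0.    95.7] F [-5.1 -0.1  6.4] gap 0.0145 t 12.47
[0.0591981  0.14763196 0.133535  ]
```

```bash
python3 -m crank '[{"dx":-0.2,"dy":0,"dz":0,"wx":0,"wy":0,"wz":0},{"dx":-0.2,"dy":0,"dz":0,"wx":0,"wy":0,"wz":0},{"dx":-0.2,"dy":0,"dz":0,"wx":0,"wy":0,"wz":0},{"dx":-0.2,"dy":0,"dz":0,"wx":0,"wy":0,"wz":0},{"dx":0,"dy":0,"dz":0,"wx":0,"wy":0,"wz":0}]'
python3 -c "
from h import *
print(tojig(state()['ee_pos']))"
```

```text
t: 13.1
ee_pos: [0.6252, 0.1365, 0.1335]
eef_rot: [-180.0, -0.1, 95.7]
wrist_force: [-5.9, 0.2, 5.5]
finger_gap: 0.0145
grip_force: 39.8
[0.05910224 0.1160348  0.13354232]
```

```bash
python3 -m crank '[{"dx":-0.08,"dy":0,"dz":0,"wx":0,"wy":0,"wz":0},{"dx":-0.08,"dy":0,"dz":0,"wx":0,"wy":0,"wz":0},{"dx":0,"dy":0,"dz":0,"wx":0,"wy":0,"wz":0}]'
python3 -m crank '[{"dx":-0.06,"dy":0,"dz":0,"wx":0,"wy":0,"wz":0},{"dx":-0.06,"dy":0,"dz":0,"wx":0,"wy":0,"wz":0},{"dx":0,"dy":0,"dz":0,"wx":0,"wy":0,"wz":0}]'
python3 -c "
from h import *
print(tojig(state()['ee_pos']))"
```

```text
t: 13.48
ee_pos: [0.6257, 0.1311, 0.1336]
eef_rot: [-179.9, -0.2, 95.8]
wrist_force: [-6.3, 1.2, 5.9]
finger_gap: 0.0145
grip_force: 39.9
t: 13.85
ee_pos: [0.6259, 0.1293, 0.1335]
eef_rot: [-179.9, -0.4, 95.9]
wrist_force: [-7.5, 4.1, 7.4]
finger_gap: 0.0145
grip_force: 40.1
[0.059076   0.10878902 0.13351296]
```

```bash
python3 -m crank '[{"dx":-0.06,"dy":0,"dz":0,"wx":0,"wy":0,"wz":0},{"dx":-0.06,"dy":0,"dz":0,"wx":0,"wy":0,"wz":0},{"dx":-0.04,"dy":0,"dz":0,"wx":0,"wy":0,"wz":0},{"dx":0,"dy":0,"dz":0,"wx":0,"wy":0,"wz":0}]'
python3 - <<'E'
from h import *
print(tojig(state()['ee_pos']))
im,W=cloud('side'); J=tojig(W)
m=(abs(J[...,0]-.06)<.02)&(abs(J[...,1]-.0)<.13)&(J[...,2]>.098)&(J[...,2]<.118)
cv2.imwrite('pics/side3.png',cv2.resize(im[140:250,290:400],None,fx=5,fy=5,interpolation=cv2.INTER_CUBIC))
E
```

```text
t: 14.35
ee_pos: [0.6259, 0.1292, 0.1335]
eef_rot: [-179.9, -0.9, 96.2]
wrist_force: [-8.3, 11.3, 9.9]
finger_gap: 0.0146
grip_force: 40.3
[0.05909074 0.10871144 0.13350404]
```

View pics/side3.png

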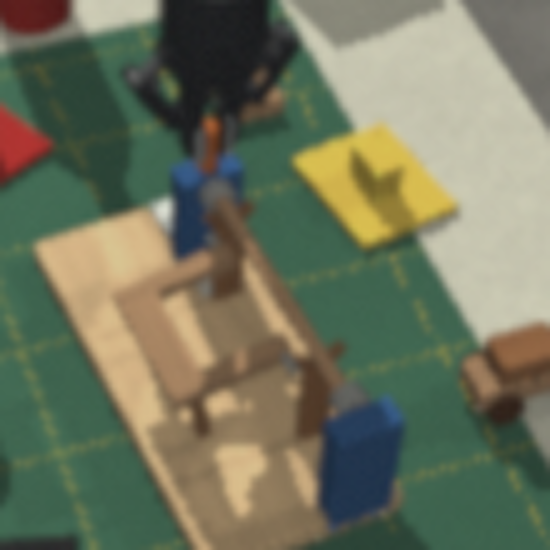

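The post is firmly stopped at 11 N after 39 mm of travel. I ease off, release, move clear towards the panel and check from both views.

```bash
python3 -m crank '[{"dx":0.16,"dy":0,"dz":0,"wx":0,"wy":0,"wz":0},{"dx":0,"dy":0,"dz":0,"wx":0,"wy":0,"wz":0}]'
python3 -m crank '[{"dx":0,"dy":0,"dz":0,"wx":0,"wy":0,"wz":0},{"dx":0,"dy":0,"dz":0,"wx":0,"wy":0,"wz":0},{"dx":0,"dy":0,"dz":0,"wx":0,"wy":0,"wz":0},{"dx":0,"dy":0,"dz":-1,"wx":0,"wy":0,"wz":0},{"dx":0,"dy":0,"dz":-1,"wx":0,"wy":0,"wz":0},{"dx":0,"dy":-1,"dz":0,"wx":0,"wy":0,"wz":0},{"dx":0.8,"dy":-1,"dz":0,"wx":0,"wy":0,"wz":0},{"dx":1,"dy":-0.8,"dz":0,"wx":0,"wy":0,"wz":0},{"dx":1,"dy":0,"dz":0,"wx":0,"wy":0,"wz":0},{"dx":1,"dy":0,"dz":0,"wx":0,"wy":0,"wz":0},{"dx":0,"dy":0,"dz":0,"wx":0,"wy":0,"wz":0}]' -0.3
python3 - <<'E'
from h import *
for n in('top','side'):
    im,W=cloud(n); J=tojig(W); np.savez(n+'2.npz',im=im,W=W); f=np.load(n+'0.npz'); J0=tojig(f['W'])
    for nm,j in(('before',J0),('now',J)):
        k=(j[...,2]>.135)&(j[...,2]<.17)&(abs(j[...,1]-.13)<.045)&(abs(j[...,0]-.06)<.025); q=j[k]
        b=(j[...,2]>.105)&(j[...,2]<.13)&(j[...,1]>.075)&(j[...,1]<.19)&(abs(j[...,0]-.06)<.03); w=j[b]
        print(n,nm,'post',len(q),np.median(q,0).round(4) if len(q) else '','tail',len(w),w.min(0).round(4) if len(w) else '',np.median(w,0).round(4) if len(w) else '')
    for y0 in(-.055,-.02,.02,.055):
        k=(abs(J[...,1]-y0)<.012)&(abs(J[...,0]-.06)<.012)&(J[...,2]>.095)&(J[...,2]<.12); q=J[k]
        print('  rod y',y0,len(q),np.median(q,0).round(4))
    if n=='top': cv2.imwrite('pics/top2.png',cv2.resize(im[155:235,250:380],None,fx=6,fy=6,interpolation=cv2.INTER_CUBIC))
go([.488,.327,.15],116.3)
E
```

```text
t: 14.65
ee_pos: [0.6259, 0.1292, 0.1335]
eef_rot: [-179.9, -0.3, 95.9]
wrist_force: [-6.8, 5.0, 6.9]
finger_gap: 0.0147
grip_force: 40.0
t: 16.02
ee_pos: [0.4993, 0.27, 0.2117]
eef_rot: [-180.0, -0.1, 96.2]
wrist_force: [-0.1, -0.5, -1.0]
finger_gap: 0.0561
grip_force: 0.0
top before post 36 [0.0575 0.1489 0.1586] tail 156 [0.0356 0.0752 0.1054] [0.0549 0.1424 0.1171]
top now post 35 [0.0583 0.1093 0.159 ] tail 164 [0.0353 0.0751 0.1055] [0.0549 0.1021 0.1171]
  rod y -0.055 35 [ 0.0581 -0.0541  0.1105]
  rod y -0.02 32 [ 0.059  -0.02    0.1105]
  rod y 0.02 34 [0.0593 0.02   0.1094]
  rod y 0.055 32 [0.0594 0.0542 0.1106]
side before post 28 [0.0571 0.144  0.1521] tail 104 [0.0326 0.0757 0.1056] [0.0535 0.1392 0.1164]
side now post 34 [0.0555 0.105  0.151 ] tail 116 [0.0323 0.0754 0.1051] [0.0534 0.1    0.1161]
  rod y -0.055 18 [ 0.0556 -0.0555  0.1098]
  rod y -0.02 21 [ 0.0568 -0.0181  0.109 ]
  rod y 0.02 18 [0.0551 0.0218 0.1101]
  rod y 0.055 24 [0.0558 0.0552 0.1094]
shift [ 1.59 -0.16  2.02] turn [ 0.    0.02 -3.59] tcp target [0.488  0.327  0.1313] tcp [0.5006 0.2646 0.2124] [1.80e+02 1.00e-01 9.57e+01] F [ 0.1 -1.2 -0.3] gap 0.0557 t 16.12
```

View pics/top2.png

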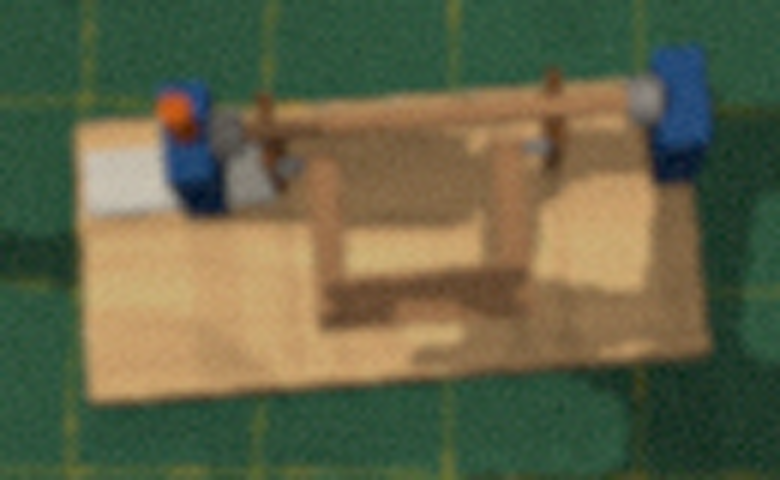

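Both rod ends sit in the cups: cup edges at crop (240,128) and (632,98), about 188 mm apart against 190 expected, with the rod level. Now to the panel.

```bash
python3 -m crank '[{"dx":0.8,"dy":-0.1,"dz":0,"wx":0,"wy":0,"wz":0},{"dx":0.8,"dy":-0.05,"dz":0,"wx":0,"wy":0,"wz":0},{"dx":0,"dy":0,"dz":0.6,"wx":0,"wy":0,"wz":-0.9},{"dx":0,"dy":0,"dz":0.6,"wx":0,"wy":0,"wz":-0.9},{"dx":0,"dy":0,"dz":0.6,"wx":0,"wy":0,"wz":-0.9},{"dx":0,"dy":0,"dz":0.5,"wx":0,"wy":0,"wz":-0.9},{"dx":0,"dy":0,"dz":0,"wx":0,"wy":0,"wz":0},{"dx":0,"dy":0,"dz":0,"wx":0,"wy":0,"wz":0}]'
python3 -c "
from h import *
go([.4882,.327,.014+hold_point_z],116.3)"
```

```text
t: 17.12
ee_pos: [0.4892, 0.3272, 0.1216]
eef_rot: [179.9, 0.0, 116.2]
wrist_force: [0.5, -0.2, -0.0]
finger_gap: 0.0555
grip_force: 0.0
shift [ 0.01 -0.03  2.69] turn [ 0.02  0.01 -0.02] tcp target [0.4882 0.327  0.014 ] tcp [0.4892 0.3272 0.1216] [179.9   0.  116.2] F [ 0.5 -0.2 -0. ] gap 0.0555 t 17.12
```

```bash
python3 -m crank '[{"dx":0,"dy":0,"dz":0.7,"wx":0,"wy":0,"wz":0},{"dx":0,"dy":0,"dz":0.7,"wx":0,"wy":0,"wz":0},{"dx":0,"dy":0,"dz":0.7,"wx":0,"wy":0,"wz":0},{"dx":0,"dy":0,"dz":0.55,"wx":0,"wy":0,"wz":0},{"dx":0,"dy":0,"dz":0,"wx":0,"wy":0,"wz":0},{"dx":0,"dy":0,"dz":0,"wx":0,"wy":0,"wz":0}]'
python3 -m crank '[{"dx":0,"dy":0,"dz":0,"wx":0,"wy":0,"wz":0},{"dx":0,"dy":0,"dz":0,"wx":0,"wy":0,"wz":0},{"dx":0,"dy":0,"dz":0,"wx":0,"wy":0,"wz":0},{"dx":0,"dy":0,"dz":0,"wx":0,"wy":0,"wz":0},{"dx":0,"dy":0,"dz":0,"wx":0,"wy":0,"wz":0}]' 1 60
python3 -m crank '[{"dx":0,"dy":0,"dz":-0.5,"wx":0,"wy":0,"wz":0},{"dx":0,"dy":0,"dz":-1,"wx":0,"wy":0,"wz":0},{"dx":0,"dy":0,"dz":-1,"wx":0,"wy":0,"wz":0},{"dx":0,"dy":0,"dz":-1,"wx":0,"wy":0,"wz":0},{"dx":0,"dy":0,"dz":-0.8,"wx":0,"wy":0,"wz":0},{"dx":0,"dy":0,"dz":0,"wx":0,"wy":0,"wz":0},{"dx":0,"dy":0,"dz":0,"wx":0,"wy":0,"wz":0}]'
```

```text
t: 17.88
ee_pos: [0.4891, 0.3285, 0.0157]
eef_rot: [179.9, 0.0, 116.3]
wrist_force: [-0.4, -0.1, -0.4]
finger_gap: 0.0554
grip_force: 0.0
t: 18.5
ee_pos: [0.489, 0.3288, 0.0157]
eef_rot: [179.9, -0.0, 116.4]
wrist_force: [0.4, -0.3, 5.7]
finger_gap: 0.0239
grip_force: 61.8
t: 19.38
ee_pos: [0.4871, 0.3282, 0.1858]
eef_rot: [-179.9, -0.0, 116.4]
wrist_force: [-0.3, 0.2, -0.5]
finger_gap: 0.0236
grip_force: 60.9
```

```bash
cat >> h.py <<'E'
TH=.163
def former(x,y,z):
    b=jig(.06,0,.105); u=R.from_euler('z',JY)*R.from_euler('y',-TH); return b+u.apply([x,y,z])
def panelgoal(x=-.053,y=0,z=-.004,hgt=.0157):
    u=R.from_euler('z',JY)*R.from_euler('y',-TH); M=u.as_matrix()
    tx,tz=M[:,1],-M[:,2]; Rg=R.from_matrix(np.c_[tx,np.cross(tz,tx),tz])
    go(former(x,y,z+hgt),Rg=Rg,grasp=False)
    s=state(); Rc=R.from_euler('xyz',s['eef_rot'],degrees=True); print('panel in former mm',(1000*u.inv().apply(s['ee_pos']+Rc.apply([0,0,hgt])-jig(.06,0,.105))).round(1))
E
python3 -c "
from h import *
panelgoal(z=.06)"
```

```text
shift [-7.97 -1.55  0.37] turn [-1.63 -0.3   3.63] tcp target [0.5729 0.0149 0.1711] tcp [0.4871 0.3282 0.1858] [-179.9   -0.   116.4] F [-0.3  0.2 -0.5] gap 0.0236 t 19.38
panel in former mm [-107.9  320.1   83.7]
```

```bash
python3 -m crank '[{"dx":-0.4,"dy":-0.1,"dz":-0.8,"wx":0,"wy":0,"wz":0},{"dx":-0.9,"dy":-0.2,"dz":0,"wx":0,"wy":0,"wz":0},{"dx":-1,"dy":-0.2,"dz":0,"wx":0,"wy":0,"wz":0},{"dx":-1,"dy":-0.2,"dz":0,"wx":0,"wy":0,"wz":0},{"dx":-1,"dy":-0.2,"dz":0,"wx":0,"wy":0,"wz":0},{"dx":-1,"dy":-0.2,"dz":0,"wx":0,"wy":0,"wz":0},{"dx":-1,"dy":-0.2,"dz":0,"wx":0,"wy":0,"wz":0},{"dx":-0.9,"dy":-0.2,"dz":0,"wx":0,"wy":0,"wz":0},{"dx":-0.8,"dy":-0.1,"dz":0,"wx":0,"wy":0,"wz":0},{"dx":0,"dy":0,"dz":0,"wx":0,"wy":0,"wz":0}]'
python3 -m crank '[{"dx":0,"dy":0,"dz":0,"wx":-0.4,"wy":-0.07,"wz":0.9},{"dx":0,"dy":0,"dz":0,"wx":-0.4,"wy":-0.07,"wz":0.9},{"dx":0,"dy":0,"dz":0,"wx":-0.4,"wy":-0.07,"wz":0.9},{"dx":0,"dy":0,"dz":0,"wx":-0.4,"wy":-0.07,"wz":0.9},{"dx":0,"dy":0,"dz":0,"wx":0,"wy":0,"wz":0},{"dx":0,"dy":0,"dz":0,"wx":0,"wy":0,"wz":0}]'
python3 -c "
from h import *
panelgoal(z=.02)"
```

```text
t: 20.62
ee_pos: [0.5717, 0.0091, 0.2172]
eef_rot: [-179.8, 0.1, 116.0]
wrist_force: [-0.0, 0.9, -1.2]
finger_gap: 0.0234
grip_force: 60.9
t: 21.38
ee_pos: [0.5724, 0.0144, 0.2179]
eef_rot: [170.8, -0.1, 95.9]
wrist_force: [0.6, 0.5, -0.4]
finger_gap: 0.0238
grip_force: 60.9
shift [ 0.01 -0.17  2.16] turn [-0.03 -0.02  0.06] tcp target [0.5794 0.0155 0.1316] tcp [0.5724 0.0144 0.2179] [ 1.708e+02 -1.000e-01  9.590e+01] F [ 0.6  0.5 -0.4] gap 0.0238 t 21.38
panel in former mm [-46.   -0.4 106.3]
```

```bash
python3 -m crank '[{"dx":0,"dy":-0.17,"dz":0.6,"wx":0,"wy":0,"wz":0},{"dx":0,"dy":0,"dz":0.8,"wx":0,"wy":0,"wz":0.05},{"dx":0,"dy":0,"dz":0.7,"wx":0,"wy":0,"wz":0},{"dx":0,"dy":0,"dz":0,"wx":0,"wy":0,"wz":0},{"dx":0,"dy":0,"dz":0,"wx":0,"wy":0,"wz":0}]'
python3 - <<'E'
from h import *
panelgoal()
f=R.from_euler('z',JY)*R.from_euler('y',-TH)
for n in('top','side'):
    im,W=cloud(n); F=f.inv().apply((W-jig(.06,0,.105)).reshape(-1,3)).reshape(W.shape)
    hsv=cv2.cvtColor(im,cv2.COLOR_BGR2HSV); m=((hsv[...,0]<7)|(hsv[...,0]>172))&(hsv[...,1]>140)&(abs(F[...,0]+.05)<.09)&(abs(F[...,1])<.09)&(F[...,2]>0)&(F[...,2]<.06)
    q=F[m]; A=np.c_[q[:,:2],np.ones(len(q))]
    co=np.linalg.lstsq(A,q[:,2],rcond=None)[0]; k=abs(q[:,2]-A@co)<.004; q=q[k]; co=np.linalg.lstsq(A[k],q[:,2],rcond=None)[0]
    print(n,len(q),'tilt err',co.round(3),'top z',np.median(q[:,2]).round(4),'x',q[:,0].min().round(4),q[:,0].max().round(4),'y',q[:,1].min().round(4),q[:,1].max().round(4),cv2.minAreaRect((q[:,:2]*1000).astype(np.float32)))
    if n=='side': cv2.imwrite('pics/side4.png',cv2.resize(im[140:250,270:400],None,fx=5,fy=5,interpolation=cv2.INTER_CUBIC))
E
```

```text
t: 22.0
ee_pos: [0.5802, 0.0136, 0.1354]
eef_rot: [170.7, -0.1, 95.4]
wrist_force: [0.0, -0.5, -0.2]
finger_gap: 0.0238
grip_force: 60.9
shift [ 0.05 -0.03  0.69] turn [-0.   -0.01 -0.01] tcp target [0.5833 0.0159 0.1079] tcp [0.5802 0.0136 0.1354] [ 1.707e+02 -1.000e-01  9.540e+01] F [ 0.  -0.5 -0.2] gap 0.0238 t 22.0
panel in former mm [-51.8  -2.   23.7]
top 30 tilt err [-0.019 -0.047  0.028] top z 0.0313 x -0.0949 -0.0704 y -0.0542 -0.0365 ((-82.64848327636719, -44.71283721923828), (23.52138328552246, 17.936614990234375), 3.5594420433044434)
side 398 tilt err [0.001 0.004 0.032] top z 0.0321 x -0.0976 -0.0082 y -0.0594 0.0538 ((-52.98433303833008, -2.816844940185547), (89.41275024414062, 113.03456115722656), 0.13387911021709442)
```

View pics/side4.png

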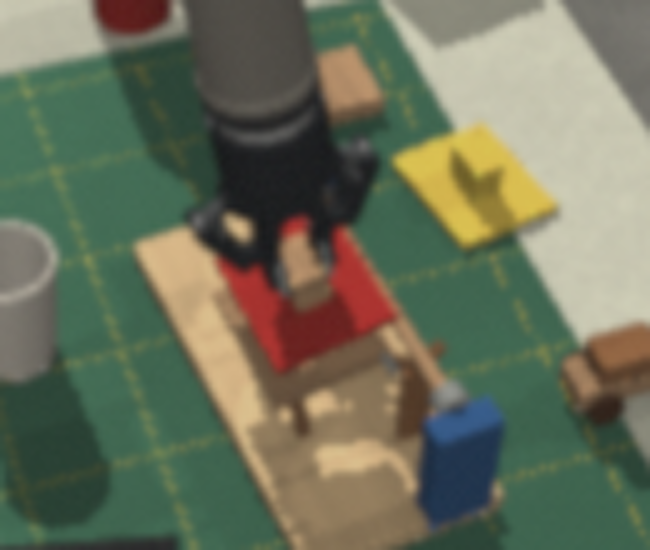

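The panel is parallel to the slope (tilt error under 0.005 rad), square and centred just below the rod. Pressing down slowly.

```bash
python3 -m crank '[{"dx":0.05,"dy":-0.03,"dz":0.25,"wx":0,"wy":0,"wz":0},{"dx":0,"dy":0,"dz":0.2,"wx":0,"wy":0,"wz":0},{"dx":0,"dy":0,"dz":0.1,"wx":0,"wy":0,"wz":0},{"dx":0,"dy":0,"dz":0,"wx":0,"wy":0,"wz":0},{"dx":0,"dy":0,"dz":0,"wx":0,"wy":0,"wz":0}]'
python3 -c "
from h import *
panelgoal()"
```

```text
t: 22.72
ee_pos: [0.5818, 0.016, 0.1128]
eef_rot: [170.7, -0.1, 95.4]
wrist_force: [-0.1, -0.0, -1.4]
finger_gap: 0.0237
grip_force: 60.9
shift [-0.01  0.02  0.13] turn [-0.01 -0.01 -0.02] tcp target [0.5833 0.0159 0.1079] tcp [0.5818 0.016  0.1128] [ 1.707e+02 -1.000e-01  9.540e+01] F [-0.1 -0.  -1.4] gap 0.0237 t 22.73
panel in former mm [-53.7   0.3   1. ]
```

```bash
python3 -m crank '[{"dx":0,"dy":0,"dz":0.05,"wx":0,"wy":0,"wz":0},{"dx":0,"dy":0,"dz":0.04,"wx":0,"wy":0,"wz":0},{"dx":0,"dy":0,"dz":0,"wx":0,"wy":0,"wz":0},{"dx":0,"dy":0,"dz":0,"wx":0,"wy":0,"wz":0}]'
python3 -c "
from h import *
panelgoal()"
```

```text
t: 23.22
ee_pos: [0.5822, 0.0163, 0.1091]
eef_rot: [170.7, -0.1, 95.4]
wrist_force: [-0.5, -0.2, -1.2]
finger_gap: 0.0239
grip_force: 60.9
shift [-0.01  0.02  0.03] turn [-0.01 -0.02 -0.02] tcp target [0.5833 0.0159 0.1079] tcp [0.5822 0.0163 0.1091] [ 1.707e+02 -1.000e-01  9.540e+01] F [-0.5 -0.2 -1.2] gap 0.0239 t 23.23
panel in former mm [-53.9   0.6  -2.7]
```

```bash
python3 -m crank '[{"dx":-0.02,"dy":0.03,"dz":0.03,"wx":0,"wy":0,"wz":0},{"dx":0,"dy":0,"dz":0.02,"wx":0,"wy":0,"wz":0},{"dx":0,"dy":0,"dz":0,"wx":0,"wy":0,"wz":0},{"dx":0,"dy":0,"dz":0,"wx":0,"wy":0,"wz":0}]'
python3 -c "
from h import *
panelgoal()"
```

```text
t: 23.72
ee_pos: [0.5834, 0.0159, 0.1082]
eef_rot: [170.8, -0.2, 95.4]
wrist_force: [-5.9, 2.0, 6.9]
finger_gap: 0.0241
grip_force: 62.0
shift [ 0.   -0.    0.01] turn [-0.02 -0.03 -0.02] tcp target [0.5833 0.0159 0.1079] tcp [0.5834 0.0159 0.1082] [170.8  -0.2  95.4] F [-5.9  2.   6.9] gap 0.0241 t 23.73
panel in former mm [-52.9   0.   -3.8]
```

```bash
python3 -m crank '[{"dx":0,"dy":-0.02,"dz":0.01,"wx":0,"wy":0,"wz":0},{"dx":0,"dy":0,"dz":0,"wx":0,"wy":0,"wz":0},{"dx":0,"dy":0,"dz":0,"wx":0,"wy":0,"wz":0},{"dx":0,"dy":0,"dz":0,"wx":0,"wy":0,"wz":0},{"dx":0,"dy":0,"dz":0,"wx":0,"wy":0,"wz":0}]'
python3 - <<'E'
from h import *
panelgoal()
f=R.from_euler('z',JY)*R.from_euler('y',-TH)
im,W=cloud('side'); F=f.inv().apply((W-jig(.06,0,.105)).reshape(-1,3)).reshape(W.shape)
hsv=cv2.cvtColor(im,cv2.COLOR_BGR2HSV); m=((hsv[...,0]<7)|(hsv[...,0]>172))&(hsv[...,1]>140)&(abs(F[...,0]+.05)<.09)&(abs(F[...,1])<.09)&(F[...,2]>-.01)&(F[...,2]<.03)
q=F[m]; A=np.c_[q[:,:2],np.ones(len(q))]
co=np.linalg.lstsq(A,q[:,2],rcond=None)[0]; k=abs(q[:,2]-A@co)<.004; q=q[k]; co=np.linalg.lstsq(A[k],q[:,2],rcond=None)[0]
print(len(q),'tilt err',co.round(3),'top z',np.median(q[:,2]).round(4),cv2.minAreaRect((q[:,:2]*1000).astype(np.float32)))
J=tojig(W); f0=tojig(np.load('side2.npz')['W'])
for j in(f0,J):
    k=(j[...,2]>.135)&(j[...,2]<.17)&(abs(j[...,1]-.13)<.045)&(abs(j[...,0]-.06)<.025); print('post',np.median(j[k],0).round(4))
    for y0 in(-.055,.02,):
        k=(abs(j[...,1]-y0)<.02)&(abs(j[...,0]-.06)<.009)&(j[...,2]>.10)&(j[...,2]<.12); print('  rod',np.median(j[k],0).round(4))
cv2.imwrite('pics/side5.png',cv2.resize(im[140:250,270:400],None,fx=5,fy=5,interpolation=cv2.INTER_CUBIC))
s=state(); print(s['wrist_force'],s['dq'].round(2))
E
```

```text
t: 24.35
ee_pos: [0.5834, 0.0158, 0.1082]
eef_rot: [170.7, -0.2, 95.4]
wrist_force: [-4.4, 1.8, 9.5]
finger_gap: 0.0236
grip_force: 62.2
shift [ 0.   -0.    0.01] turn [-0.   -0.03 -0.02] tcp target [0.5833 0.0159 0.1079] tcp [0.5834 0.0158 0.1082] [170.7  -0.2  95.4] F [-4.4  1.8  9.5] gap 0.0236 t 24.35
panel in former mm [-52.9   0.   -3.8]
384 tilt err [-0.009  0.003  0.004] top z 0.0043 ((-53.15199279785156, -1.8333206176757812), (111.45697021484375, 91.12393188476562), 89.96436309814453)
post [0.0555 0.105  0.151 ]
  rod [ 0.0557 -0.0557  0.1096]
  rod [0.0552 0.0188 0.1102]
post [nan nan nan]
  rod [ 0.0556 -0.056   0.109 ]
  rod [0.0549 0.0151 0.1089]
[-4.09879109  1.36630014  8.68032121] [-0.04  0.11  0.09  0.07  0.05  0.04  0.02]
  return _methods._mean(a, axis=axis, dtype=dtype,
  ret = um.true_divide(
```

View pics/side5.png

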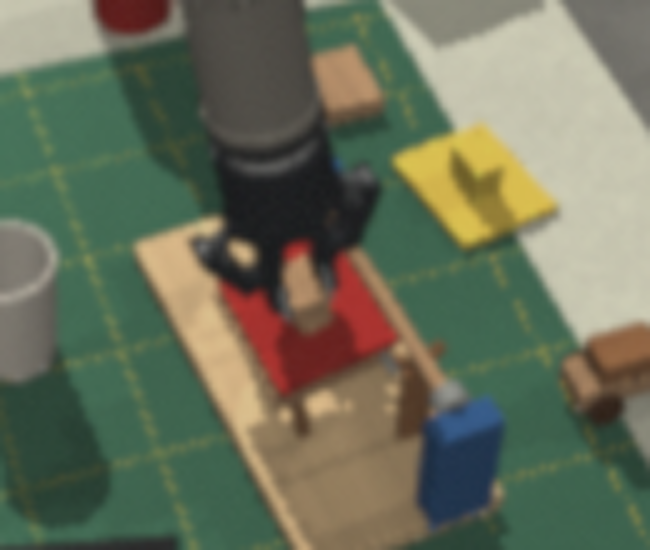

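The panel sits flush and square at crop (310,320), centred, with its edge along the rod, pressed at about 9 N and still. The rod has not moved. Handing in.

```bash
python3 -c "
from bench import close_job
print(close_job())"
```

```text
the job is handed in; nothing more can be done
None
```

I handed the job in after about 24 s with the rod home in both cups, tailstock in, and the red panel held flush on the rafters against the rod at about 9 N; the hand-in gave no verdict.

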